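Load a transformer on the inspection slide and hold it at the ball detent

TASK

With the sprung carriage of the inspection slide resting at its home end, lay the transformer that has a mounting tab flat in the carriage's nest with its tab in the slot, and let go of it. Then take the carriage by its grip post and slide it along the rail until you feel the ball click into the notch between its two ridges, in front of the camera, without running on past it, and finish still holding the carriage there, because its spring would pull it back. Leave everything else on the bench where it is.

Things in the scene. Friction and masses are not known exactly. Their poses are not given: they have to be found in the camera images.
- transformer: The work: a loose transformer block 60 (x) x 34 (y) x 36 (z) mm, dark steel core, copper coil, 0.2 to 0.4 kg, upright, left or right of the slide, its x (tab) within 70 degrees of world -y. One steel mounting tab (13 mm long, 14 wide, 5 thick) sticks out at the foot of its +x end. Origin: centre of the block's underside (tab not counted).
- transformer_mid (a point): Centre of that block, 18 mm above its underside; x along the block towards the tab. Grip it across its 34 mm width.
- tab_end (a point): Middle of the outer end of the tab: 43 mm from the middle of the block along its +x, 2.5 mm above the underside.
- rail: The inspection slide's fixed rail, 360 mm long along its y axis, on the bench; origin at the middle of its underside. Its place varies by a few cm and its yaw by up to 0.25 rad.
- carriage: Aluminium carriage on the rail, axes as the rail's. Origin: middle of the nest's floor, 34 mm above the bench; its 70 mm wide plate reaches from y = -50 to +120 mm. It slides to its +y, at most 150 mm, from the home stop, where it starts with its origin at rail y = -90 mm. A spring of about 5.5 to 7 N pulls it home; friction about 0.5 N.
- nest (a point): Middle of the nest's floor (the carriage's origin and axes). Pocket 40 (x) x 66 (y) mm inside, walls 7 mm high: closed at the +y end, corner pieces at the sides (48 mm free between them for fingers), a 20 mm slot in the -y end for the tab. Rightly loaded, the transformer stands flat on this floor with its +x (tab) along the carriage's -y.
- notch (a point): The notch on the carriage's +x flank, 40 mm beside the nest's middle, level with it in y: the gap between two upright half-round ridges of 5 mm radius, 6.5 mm either side of this point along y.
- post (a point): Centre of the carriage's grip post: upright, square, steel, 16 x 16 mm and 45 mm tall, sides parallel to the carriage's axes, 90 mm from the nest's middle along +y. This point is 22.5 mm above the plate, 56.5 mm above the bench. A foot plate 30 x 30 x 3 mm surrounds its foot.
- station: The fixed detent station on the rail's +x side: a dark steel block 30 mm wide, its top 33 mm above the bench, with a spring-loaded ball in its face; behind it an inspection camera (top 81 mm up, from 102 mm beside the rail's middle line outwards). Axes as the rail's; origin on the rail's middle line at bench height, level in y with the ball.
- ball (a point): The detent ball. It sits in the notch when it and the notch are level in y: 50 to 110 mm from home. The push rises about 4 N over the spring's as the ball meets the first ridge (14 mm before), falls below it past the crest (6.5 mm before), equals it at mid-notch, rises again by 4 N within 6.5 mm. The ball alone cannot hold the carriage against its spring.
- spare: Bystander: a transformer of the same size without a tab. Origin at the centre of its underside. It and the tabbed one may have swapped places.
- reel: Bystander: white plastic reel, 54 mm across, 40 mm tall, standing; origin under its centre.
- screwdriver: Bystander: screwdriver, 170 mm, yellow handle, lying between the robot and the slide; origin at its middle, underside.
- bottle: Bystander: amber bottle, 38 mm across, 85 mm tall, standing; origin under its centre.
- jar: Bystander: clear jar, 56 mm across, 50 mm tall, standing; origin under its centre.
- screw_tray: Bystander: black divided tray 90 x 130 x 22 mm; origin under its centre.
- brush: Bystander: brush, 160 mm, green handle, lying; origin at its middle, underside.
Things that resemble listed ones, but are neither listed nor needed, are in the scene too. Leave any purple or yellow look-alike of the station alone.

How it is judged:
By the outcome, as a careful person would: the job done as asked, in the order asked, and still so for the second after the job is handed in, while the arm keeps its last pose, push and grip.
It also fails if it takes over 64 s, if anything falls off the work surface, if the arm or the gripper's body presses on something with over 40 N, if the wrist force passes 120 N, or if a joint passes its speed limit or range.

ROBOT

A 6-joint arm with a two-finger parallel gripper is mounted at the origin on the work surface. World frame = base frame: x ahead of the robot, y to its left, z up, the work surface at z = 0. Lengths are in mm, angles in rad, forces in N, time in s.
With the tool pointing down it reaches from about 350 to 775 mm from the base axis. Payload 7.3 kg.
Tool frame: the origin (TCP) lies on the centre line of the jaws, within the pads' length; the fingertips stand 22 mm ahead of it and the grasp point (between the pads) lies 3 mm ahead of it; z points along the fingers, y is the direction in which the jaws open and shut (so a half turn about z gives the same grasp; the last joint's range is limited). The gripper opens to 92 mm and grips with 3 to 60 N. Pads are 19 mm wide; open, the fingers measure 130 mm over their backs; the gripper's body (75 mm by 190 mm) begins 47 mm behind the grasp point.
Start: joints at [1.031, 0.342, 1.524, -0, 1.275, -0.146], TCP at [201.429, 484.839, 248.741] pointing down, gripper open.
Joint ranges: [-2.53, 2.53], [-0.77, 2.02], [0.04, 2.7], [-1, 4.14], [0.28, 2.66], [-3.11, 3.11]. Speed limits (rad/s): [2.57, 2.57, 3.14, 3.14, 3.14, 3.14].

INTERFACE

Orientations are given as [roll, pitch, yaw] about the fixed x, y, z axes, in that order (R = Rz(yaw) Ry(pitch) Rx(roll)).
In Python, from plant import bot gives the robot as it stands.
- The arm moves only by the tool play_rows, never from a script. Its argument "moves" is one flat list of numbers, 5 for each row, row after row: the closure in counts, from 0 (fully open) to 255 (shut), then the shift along the tool's x, y, z in mm, then the turn about the tool's z in degrees. A call has 1 to 8 rows; each row is the pose to reach, as a shift and turn from the pose commanded when the call began, along the tool's axes at that moment; what a row does not reach only later rows make up. A row lasts 1/12 s, in which the tool goes at most 41.7 mm and 7.16 degrees, less where a joint would pass 70% of its speed; a pose out of reach is approached as far as the arm can. A call with a gripper value outside its range is refused whole. The fingers move at their own pace and stop on an object; the grip force is fixed at half the most. Time passes only in rows, so rows that repeat a pose let the fingers close. It gives the time, the measured TCP pose, the force and the opening at its end, in the units of the state.
- bot.get_obs(): the state, without advancing time (a new reading comes with each control period).
- bot.capture(name): name is "side" or "top" or "wrist"; returns a dict with "color" (420x560x3 uint8, red, green, blue), "fx", "fy", "cx", "cy" (pixels), "world_to_cam" (4x4, takes a point from world to camera coordinates); the wrist camera has in their place "T_tool_cam" (4x4, takes a point from camera to tool coordinates, whose origin is the TCP and whose axes are the flange's). Camera axes: x right, y down, z forward; pixel columns grow to the right and rows downward; lengths in mm; the calibration is good to about 2 mm. A picture is of the moment at which its call begins: read the wrist's pose just before it. There is no depth.
- bot.close_job(): hands the job in, once; it reports no verdict.
The state is a dict: "time": time; "joint_positions": joint angles; "dq": joint speeds; "tau": joint torques, N m; "tool_pos": TCP position; "tcp_rot": TCP orientation; "contact_force": force on the tool from outside, world axes, zero at the start; "moment": the same for the moment, N m; "grip_width": finger opening in mm.
Only numpy, scipy, OpenCV 4.12 (cv2) and the standard library are available. Lean on these libraries where they do the work, as an engineer would, in place of code of your own. Each camera call takes 0.05 s, during which the arm holds its last target.

## Working session

There is one attempt and no reset: what is moved stays moved. The work goes in short steps, Python scripts to look and compute and a tool call to move; the robot and the scene stay as the last step left them, time stands still between calls to the robot, and variables do not carry over. Pictures are saved under pics/ and viewed, and the job is handed in when it is done.

Besides the shell and the picture viewer there is one more tool, called after "Request:" by a JSON object that holds its "api" and its "payload". play_rows: Moves the arm, as the interface text tells. Its arguments: {"type":"object","properties":{"moves":{"type":"array","items":{"type":"number"}}},"required":["moves"]}

```bash
ls; mkdir -p pics; cat > h.py <<'E'
import numpy as np, cv2, json
from plant import bot
def save(n,c): cv2.imwrite(f'pics/{n}.png',cv2.cvtColor(c,cv2.COLOR_RGB2BGR))
def ray(cap,uv,z):
    T=np.linalg.inv(cap['world_to_cam']); d=T[:3,:3]@np.array([(uv[0]-cap['cx'])/cap['fx'],(uv[1]-cap['cy'])/cap['fy'],1]); o=T[:3,3]
    return o+d*(z-o[2])/d[2]
def proj(cap,p):
    q=cap['world_to_cam']@np.r_[p,1]; return np.array([cap['fx']*q[0]/q[2]+cap['cx'],cap['fy']*q[1]/q[2]+cap['cy']])
def wristcap():
    from scipy.spatial.transform import Rotation as R
    o=bot.get_obs(); c=bot.capture('wrist'); T=np.eye(4); T[:3,:3]=R.from_euler('xyz',o['tcp_rot']).as_matrix(); T[:3,3]=o['tool_pos']
    c['world_to_cam']=np.linalg.inv(T@c['T_tool_cam']); return c
E
python3 - <<'E'
from h import *
import pickle
print(bot.get_obs())
for n in ['side','top']:
    c=bot.capture(n); save(n+'0',c['color']); pickle.dump(c,open(n+'0.pkl','wb'))
    T=np.linalg.inv(c['world_to_cam']);print(n,c['fx'],c['cx'],c['cy'],T.round(2).tolist())
c=wristcap(); save('wrist0',c['color'])
E
```

```text
pics
{'time': 0.0, 'joint_positions': array([ 1.03102200e+00,  3.42718765e-01,  1.52504255e+00,  8.90652185e-06,
        1.27541152e+00, -1.46016113e-01]), 'dq': array([-1.15256233e-03,  1.02329556e-05,  7.41186757e-04,  7.62601118e-04,
        1.63566511e-03, -8.83371985e-04]), 'tau': array([ 6.90835941e-05, -4.31248283e+01, -2.44219923e+01,  7.16757146e-02,
        5.59485052e-02, -1.42291224e-04]), 'tool_pos': array([201.2053252 , 484.49282899, 248.03809071]), 'tcp_rot': array([-3.14003053e+00, -2.38338770e-04,  2.74783165e+00]), 'contact_force': array([-0.17751055,  0.68902149, -0.24668572]), 'moment': array([ 0.02843339, -0.0101221 ,  0.00657475]), 'grip_width': 91.79537266627301}
side 538.7017906101473 277.3292686792905 202.56356763434513 [[0.8, -0.45, 0.4, -207.64], [-0.6, -0.6, 0.53, -819.48], [-0.0, -0.66, -0.75, 1215.73], [0.0, 0.0, 0.0, 1.0]]
top 528.7510551982613 281.2117233714364 210.7723220359656 [[0.01, -1.0, 0.09, 248.36], [-1.0, -0.01, -0.01, 2.98], [0.01, -0.09, -1.0, 1640.62], [0.0, 0.0, 0.0, 1.0]]
```

View pics/top0.png

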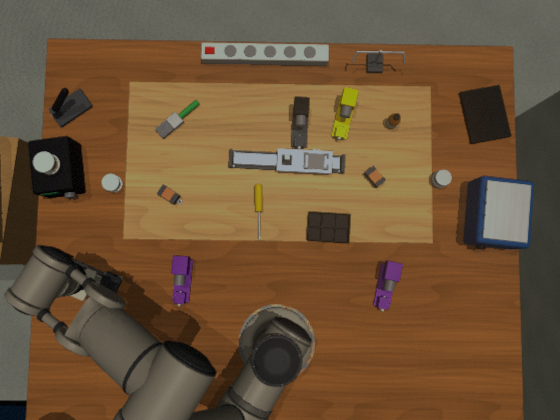

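View pics/side0.png

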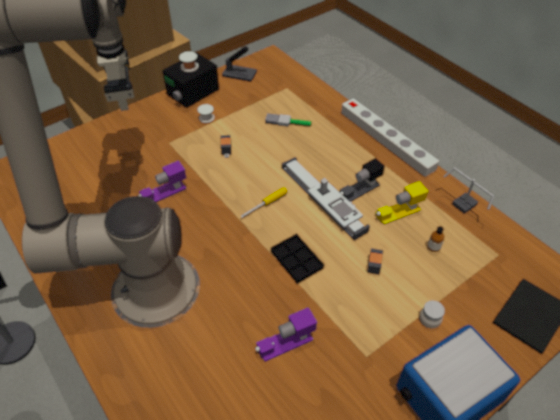

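```bash
python3 -c "
import cv2
a=cv2.imread('pics/top0.png')[40:240,150:440];cv2.imwrite('pics/top0z.png',cv2.resize(a,(800,552),interpolation=3))
a=cv2.imread('pics/side0.png')[100:400,80:480];cv2.imwrite('pics/side0z.png',cv2.resize(a,(800,600),interpolation=3))"
```

```text
(no output)
```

View pics/top0z.png

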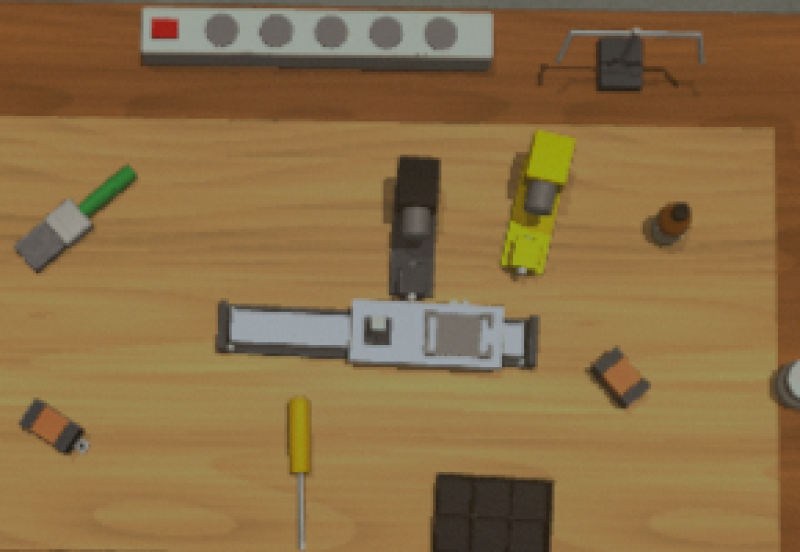

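View pics/side0z.png

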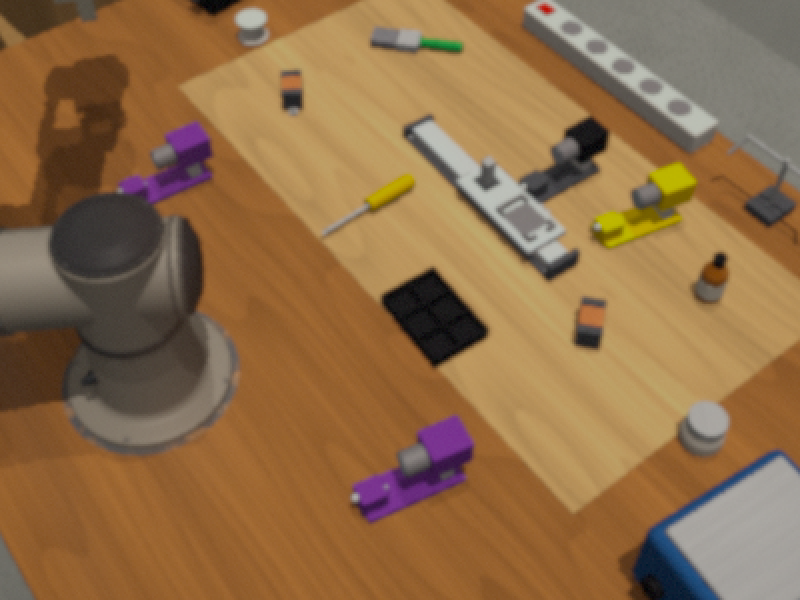

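View pics/wrist0.png

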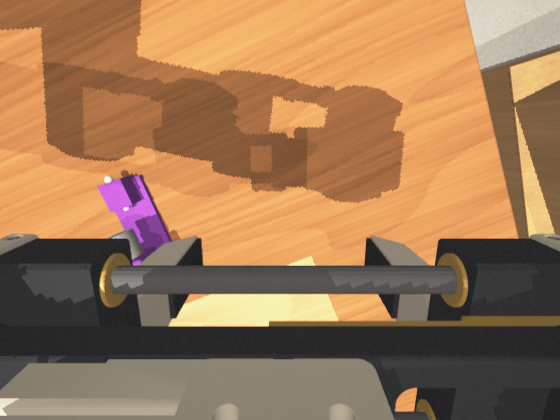

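The top view shows two candidates for the work. The left one at about (169,195) has a light tab at its lower right end, about (180,202). The right one at about (375,177) shows no tab. The slide lies at about (287,161), with its dark station above it at (301,120). The yellow station at (345,113) and the purple ones at (182,280) and (387,285) are decoys. I choose the left transformer and will check it in a close crop from the wrist.

```bash
python3 - <<'E'
from h import *
import pickle
c=pickle.load(open('top0.pkl','rb'));s=pickle.load(open('side0.pkl','rb'))
def orange(cap,x0,x1,y0,y1):
    hsv=cv2.cvtColor(cap['color'],cv2.COLOR_RGB2HSV)[y0:y1,x0:x1]
    m=cv2.inRange(hsv,(3,120,90),(14,255,255)); n,l,st,ce=cv2.connectedComponentsWithStats(m)
    for i in range(1,n):
        if st[i,4]>25: print(st[i],ce[i]+[x0,y0], ray(cap,ce[i]+[x0,y0],36).round(1))
orange(c,150,200,180,210); orange(c,355,395,160,195)
orange(s,205,245,130,165)
k=.3625
f=lambda u,v,z:print((u,v),ray(c,(150+u*k,40+v*k),z).round(1))
f(82,447,3)
print('post');f(378,323,79);print('nest');f(457,335,34);print('ball');f(412,297,20)
print('plate');[f(*p,34) for p in [(353,299),(350,361),(503,305),(500,367)]]
print('tray');[f(*p,22) for p in [(437,476),(552,482)]]
print('sd');f(300,430,20)
E
python3 -c "
import cv2
a=cv2.imread('pics/top0.png')
import numpy as np
b=np.hstack([a[175:215,145:200],a[155:195,347:402]]);cv2.imwrite('pics/cand.png',cv2.resize(b,(770,280),interpolation=2))"
```

```text
[ 11   7  14  14 115] [167.35652174 193.68695652] [447.6 337.9  36. ]
[13  9 13 14 98] [374.6122449  175.92857143] [ 512.2 -295.7   36. ]
[16  7 10  8 65] [225.18461538 140.84615385] [444.1 339.1  36. ]
(82, 447) [426.1 305.5   3. ]
post
(378, 323) [558.1 -25.   79. ]
nest
(457, 335) [ 554.9 -114.2   34. ]
ball
(412, 297) [600.2 -64.1  20. ]
plate
(353, 299) [593.8   2.5  34. ]
(350, 361) [523.6   4.8  34. ]
(503, 305) [ 589.7 -165.5   34. ]
(500, 367) [ 519.5 -162.5   34. ]
tray
(437, 476) [397.5 -94.1  22. ]
(552, 482) [ 392.7 -222.4   22. ]
sd
(300, 430) [447.   59.6  20. ]
```

View pics/cand.png

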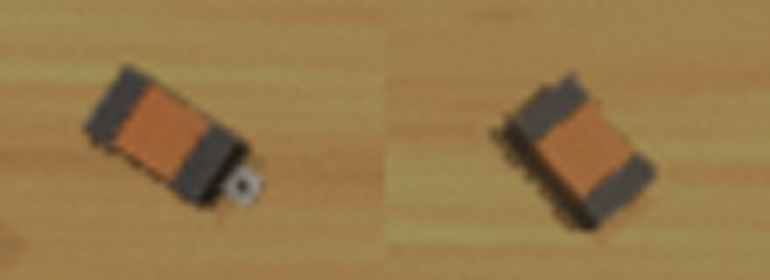

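The crop confirms it: the left candidate has a steel tab with a hole at crop (240,185), and the right one has none. Next I'll bring the wrist camera over the left transformer.

```bash
python3 - <<'E'
from h import *
c=bot.capture('wrist');print(c['T_tool_cam'].round(3),c['fx'],c['cx'],c['cy'])
E
```

```text
[[  -0.      -0.966   -0.259   70.212]
 [   1.      -0.       0.      -0.392]
 [  -0.      -0.259    0.966 -135.349]
 [   0.       0.       0.       1.   ]] 302.23804849772057 283.31655761713495 206.92888286789713
```

Request:
{"api": "play_rows", "payload": {"moves": [0, -284, -41, 0, 57, 0, -284, -41, 0, 57, 0, -284, -41, 0, 57, 0, -284, -41, 0, 57, 0, -284, -41, 0, 57, 0, -284, -41, 0, 57, 0, -284, -41, 0, 57, 0, -284, -41, 0, 57]}}

```text
time: 0.87
tool_pos: [453.3, 334.2, 248.1]
tcp_rot: [3.14, 0.002, 1.741]
contact_force: [-0.9, -1.1, 0.5]
grip_width: 92.0
```

Request:
{"api": "play_rows", "payload": {"moves": [0, 0, 0, 60, 44, 0, 0, 0, 60, 44, 0, 0, 0, 60, 44, 0, 0, 0, 60, 44, 0, 0, 0, 60, 44, 0, 0, 0, 60, 44, 0, 0, 0, 60, 44, 0, 0, 0, 60, 44]}}

```text
time: 1.53
tool_pos: [447.9, 338.0, 188.6]
tcp_rot: [-3.141, 0.0, 0.987]
contact_force: [-0.2, -0.0, -0.7]
grip_width: 91.7
```

```bash
python3 - <<'E'
from h import *
import pickle
c=wristcap();o=bot.get_obs();print(o['tool_pos'],o['tcp_rot'],o['joint_positions']);save('wrist1',c['color']);pickle.dump(c,open('w1.pkl','wb'))
E
```

```text
[447.89649392 337.97250606 188.62264638] [-3.14145245e+00  1.62636909e-04  9.88510697e-01] [5.09813101e-01 4.60571783e-01 1.51323453e+00 5.38393911e-05
 1.16799528e+00 1.09207763e+00]
```

View pics/wrist1.png

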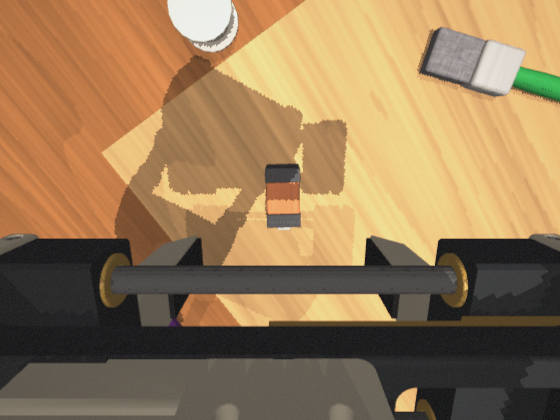

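The wrist view shows the transformer centred at about (283,195), nearly aligned with the tool, with the tab peeking out at (285,229). I'll measure its angle and centre.

```bash
python3 - <<'E'
from h import *
import pickle
c=pickle.load(open('w1.pkl','rb'))
hsv=cv2.cvtColor(c['color'],cv2.COLOR_RGB2HSV)
m=cv2.inRange(hsv,(3,120,60),(13,255,255)); m[:, :255]=0;m[:,315:]=0;m[:165]=0;m[228:]=0
n,l,st,ce=cv2.connectedComponentsWithStats(m);i=1+st[1:,4].argmax();print(st[i],ce[i])
ys,xs=np.where(l==i)
P=np.array([ray(c,(x,y),36)[:2] for x,y in zip(xs,ys)],np.float32)
r=cv2.minAreaRect(P);print(r,P.mean(0))
a=c['color'][150:240,240:330];save('w1z',cv2.resize(a,(720,720),interpolation=2))
E
```

```text
[266 182  34  33 711] [282.58509142 193.87201125]
((446.90399169921875, 339.3122253417969), (32.039756774902344, 32.489715576171875), 57.33797836303711) [449.41006 342.77432]
```

View pics/w1z.png

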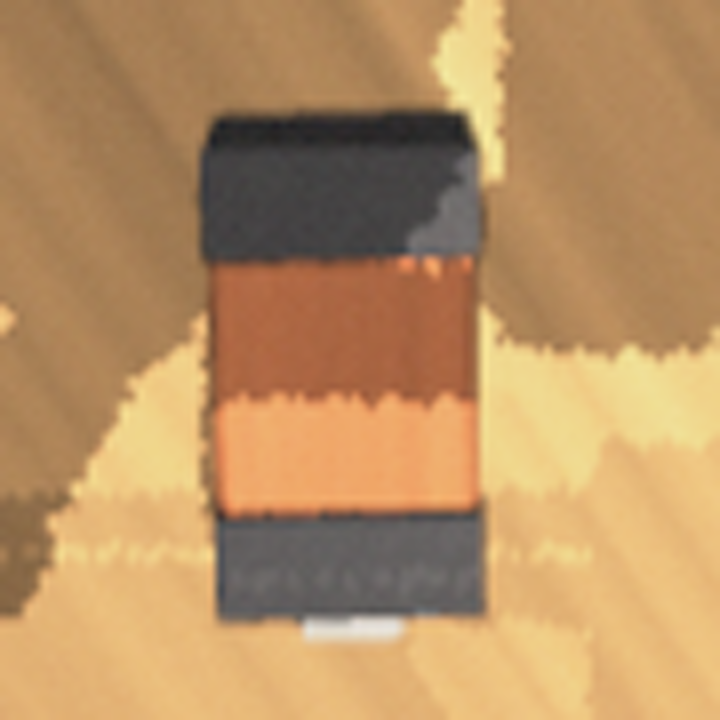

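```bash
python3 - <<'E'
from h import *
import pickle
c=pickle.load(open('w1.pkl','rb'))
q=np.array([ray(c,(240+u/8-.5,150+v/8-.5),36)[:2] for u,v in [(203,148),(482,150),(485,615),(217,617)]])
print(q.round(1),q.mean(0));e=lambda a,b:(np.linalg.norm(q[b]-q[a]).round(1),np.degrees(np.arctan2(*(q[b]-q[a])[::-1])).round(1))
print(e(3,0),e(2,1),e(0,1),e(3,2))
E
```

```text
[[449.3 373.2]
 [476.9 354.7]
 [445.7 305.3]
 [417.5 323.6]] [447.3495213 339.1752517]
(np.float64(58.9), np.float64(57.4)) (np.float64(58.4), np.float64(57.7)) (np.float64(33.3), np.float64(-33.8)) (np.float64(33.6), np.float64(-33.0))
```

Corner rays give a 59 x 33.5 mm top (expected 60 x 34), centred at (447.3, 339.2) with its axis at 57.2°. That is consistent with the given size, so I'll descend and grip.

Request:
{"api": "play_rows", "payload": {"moves": [0, 1, -1, 40, -0.6, 0, 1, -1, 80, -0.6, 0, 1, -1, 120, -0.6, 0, 1, -1, 150, -0.6, 0, 1, -1, 162, -0.6, 0, 1, -1, 162, -0.6, 255, 1, -1, 162, -0.6, 255, 1, -1, 162, -0.6]}}

```text
time: 2.25
tool_pos: [447.9, 339.6, 26.9]
tcp_rot: [3.141, -0.0, 0.997]
contact_force: [0.5, -0.3, 0.9]
grip_width: 82.7
```

Request:
{"api": "play_rows", "payload": {"moves": [255, 0, 0, 0, 0, 255, 0, 0, 0, 0, 255, 0, 0, 0, 0, 255, 0, 0, 0, 0, 255, 0, 0, 0, 0, 255, 0, 0, 0, 0]}}

```text
time: 2.75
tool_pos: [447.7, 339.4, 26.9]
tcp_rot: [3.141, -0.0, 0.996]
contact_force: [0.4, 0.4, 0.5]
grip_width: 42.7
```

Request:
{"api": "play_rows", "payload": {"moves": [255, 0, 0, 0, 0, 255, 0, 0, 0, 0, 255, 0, 0, 0, 0, 255, 0, 0, 0, 0]}}

```text
time: 3.08
tool_pos: [447.7, 339.4, 26.8]
tcp_rot: [3.142, -0.0, 0.995]
contact_force: [-0.9, 0.1, 0.8]
grip_width: 33.7
```

Request:
{"api": "play_rows", "payload": {"moves": [255, 0, 0, -40, 0, 255, 0, 0, -80, 0, 255, 0, 0, -120, 0, 255, 0, 0, -150, 0, 255, 0, 0, -170, 0, 255, 0, 0, -170, 0]}}

```text
time: 3.58
tool_pos: [449.3, 340.5, 201.2]
tcp_rot: [3.138, -0.007, 0.996]
contact_force: [1.6, 0.9, -3.0]
grip_width: 34.4
```

```bash
python3 - <<'E'
from h import *
import pickle
c=wristcap();o=bot.get_obs();print(o['tool_pos'],o['tcp_rot']);save('wrist2',c['color']);pickle.dump(c,open('w2.pkl','wb'))
E
```

```text
[448.31697637 339.81279557 198.28039663] [ 3.13978227 -0.00356116  0.99553811]
```

View pics/wrist2.png

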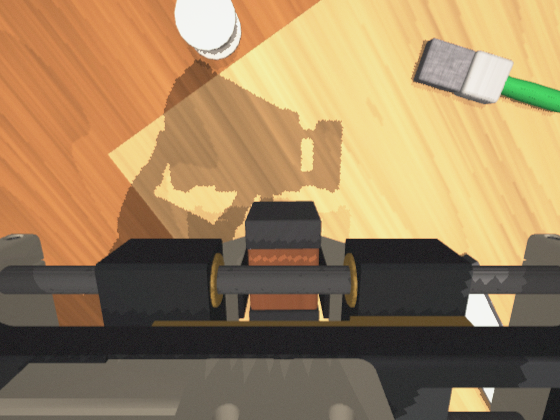

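The block is held (opening 34 mm). I'll carry it high to just -y of the nest so the wrist camera can see the nest, post and ball.

Request:
{"api": "play_rows", "payload": {"moves": [255, -30, 30, 0, -2, 255, -60, 60, 0, -6, 255, -90, 88, 0, -10, 255, -120, 118, 0, -14, 255, -148, 145, 0, -18, 255, -175, 172, 0, -22, 255, -200, 196, 0, -26, 255, -220, 215, 0, -31.5]}}

```text
time: 4.3
tool_pos: [507.3, 35.2, 194.1]
tcp_rot: [-3.137, 0.0, 1.547]
contact_force: [0.6, 0.3, -2.7]
grip_width: 33.7
```

```bash
python3 - <<'E'
from h import *
o=bot.get_obs();p=o['tool_pos'];y=o['tcp_rot'][2];d=np.array([555,-195])-p[:2]
print(p,o['tcp_rot'],o['grip_width'],d@[np.cos(y),np.sin(y)],d@[np.sin(y),-np.cos(y)])
E
```

```text
[507.33571069  35.20834175 194.11825377] [-3.13713657e+00  1.16390404e-04  1.54722828e+00] 33.717430418151295 -229.02115937092105 53.07611181712645
```

Request:
{"api": "play_rows", "payload": {"moves": [255, -36, 9, 0, 0, 255, -72, 17, 0, 0, 255, -108, 26, 0, 0, 255, -144, 35, 0, 0, 255, -178, 44, 0, 0, 255, -208, 50, 0, 0, 255, -229, 53, 0, 0, 255, -229, 53, 0, 0]}}

```text
time: 4.97
tool_pos: [554.6, -196.5, 193.3]
tcp_rot: [-3.138, -0.0, 1.541]
contact_force: [0.5, -0.4, -2.5]
grip_width: 33.7
```

Request:
{"api": "play_rows", "payload": {"moves": [255, 0, 0, 0, 0, 255, 0, 0, 0, 0, 255, 0, 0, 0, 0]}}

```text
time: 5.22
tool_pos: [555.0, -191.1, 195.5]
tcp_rot: [-3.139, -0.001, 1.546]
contact_force: [0.2, -0.9, -3.1]
grip_width: 33.6
```

```bash
python3 - <<'E'
from h import *
import pickle
c=wristcap();o=bot.get_obs();print(o['tool_pos'],o['tcp_rot']);save('wrist3',c['color']);pickle.dump(c,open('w3.pkl','wb'))
save('w3z',cv2.resize(c['color'][0:240,140:460],(800,600),interpolation=2))
E
```

```text
[ 555.18473585 -191.13288378  195.95701937] [-3.14022258e+00 -9.80353041e-04  1.54660330e+00]
```

View pics/w3z.png

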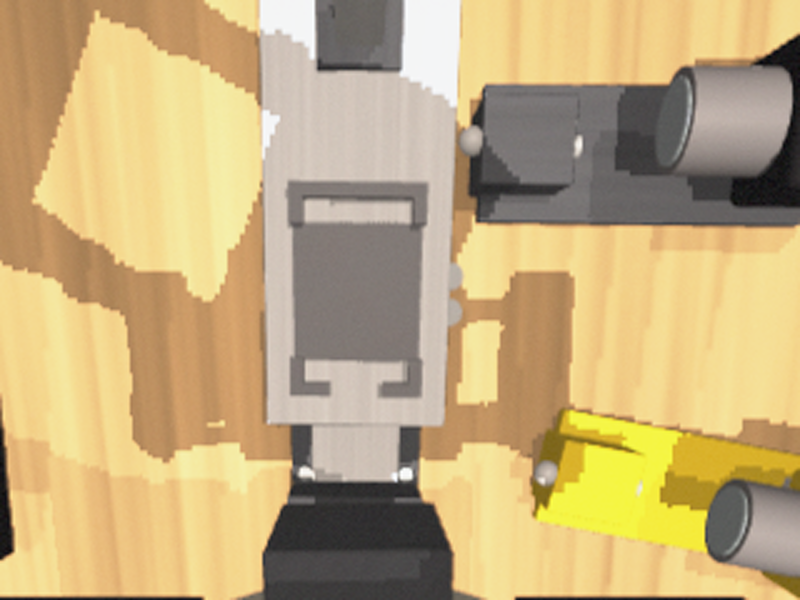

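The view shows the nest with its closed end at zoomed (358,190), its slot at the bottom near (355,390), the ridges at (455,276) and (455,312), and the ball at (471,140) on the dark station. The yellow look-alike sits at lower right. The carriage is at home.

```bash
python3 - <<'E'
from h import *
import pickle
c=pickle.load(open('w3.pkl','rb'))
f=lambda u,v,z:ray(c,(140+u/2.5-.3,v/2.5-.3),z)[:2]
N=[f(290,183,41),f(427,183,41),f(421,394,41),f(291,394,41)]
print('nest outer',np.round(N,1).tolist(),np.mean(N,0))
P=[f(267,424,34),f(445,424,34)];print('plate end',np.round(P,1).tolist(),np.linalg.norm(P[1]-P[0]),np.mean(P,0))
L=[f(262,100,34),f(460,100,34)];print('plate up',np.round(L,1).tolist(),np.linalg.norm(L[1]-L[0]))
for a,b in((0,3),(1,2)): d=N[a]-N[b];print(np.degrees(np.arctan2(-d[0],d[1])),np.linalg.norm(d))
for a,b in((0,0),(1,1)): d=L[a]-P[b];print(np.degrees(np.arctan2(-d[0],d[1])))
for z in(34,24): print('ridges',z,f(455,276,z),f(455,312,z))
for z in(15,22,28): print('ball',z,f(471,140,z))
print('stationtop', f(484,86,33),f(472,185,33))
print('post near',f(317,69,79),f(402,69,79))
# inner walls
print('inner +y floor-edge', f(357,222,34), 'wall-top inner +y', f(357,197,41),'slot end inner', f(310,381,41))
print('inner x', f(304,205,41),f(413,205,41), f(303,370,41),f(409,370,41))
E
```

```text
nest outer [[532.1, -75.5], [580.8, -76.7], [578.4, -150.9], [528.9, -149.7]] [ 555.06500783 -113.20823305]
plate end [[518.3, -161.9], [588.3, -163.6]] 70.06982644517277 [ 553.30800746 -162.72533141]
plate up [[522.9, -46.9], [593.1, -48.7]] 70.17247096669313
-2.4597136771621173 74.3236259908632
-1.835991737765372 74.28418584828025
-2.3199905818972866
-2.3716152669180883
ridges 34 [ 591.80964713 -108.10682968] [ 591.9165084  -121.12365231]
ridges 24 [ 593.00890082 -107.64205198] [ 593.11936097 -121.09725571]
ball 15 [599.78483663 -57.85697951]
ball 22 [598.81914017 -59.27613608]
ball 28 [597.99140034 -60.492556  ]
stationtop [601.66168515 -44.15709199] [597.87140493 -76.52415676]
post near [544.84482469 -50.36193804] [570.15473066 -50.99867185]
inner +y floor-edge [555.58823162 -88.24986169] wall-top inner +y [555.81317793 -80.69005092] slot end inner [ 536.37982364 -145.02885675]
inner x [536.79583737 -82.8784633 ] [575.76296967 -83.84530527] [ 533.90693592 -140.86859227] [ 573.90024642 -141.84242485]
```

Request:
{"api": "play_rows", "payload": {"moves": [255, 30, -1, 0, 0.9, 255, 60, -1, 20, 0.9, 255, 78, -2, 50, 0.9, 255, 78, -2, 80, 0.9, 255, 78, -2, 80, 0.9, 255, 78, -2, 80, 0.9, 255, 78, -2, 80, 0.9, 255, 78, -2, 80, 0.9]}}

```text
time: 5.93
tool_pos: [556.8, -115.2, 118.9]
tcp_rot: [3.138, 0.001, 1.529]
contact_force: [0.1, -0.2, -3.3]
grip_width: 34.0
```

```bash
cat > st.py <<'E'
from h import *
import sys
o=bot.get_obs();p=o['tool_pos'];y=o['tcp_rot'][2]
print(o['time'],p.round(2),o['tcp_rot'].round(4),'w',round(o['grip_width'],1),'F',o['contact_force'].round(1),'dq',np.abs(o['dq']).max().round(3))
if len(sys.argv)>2:
    d=np.array([float(sys.argv[1]),float(sys.argv[2])])-p[:2]
    print('dx,dy',d@[np.cos(y),np.sin(y)],d@[np.sin(y),-np.cos(y)])
E
python3 st.py 555.2 -112.6
```

```text
5.9333 [ 556.82 -115.22  118.87] [3.1377e+00 1.2000e-03 1.5291e+00] w 34.0 F [ 0.1 -0.2 -3.3] dq 0.006
dx,dy 2.5515988244906027 -1.7326290351555549
```

Request:
{"api": "play_rows", "payload": {"moves": [255, 2.5, -1.7, 15, 0, 255, 2.5, -1.7, 30, 0, 255, 2.5, -1.7, 42, 0, 255, 2.5, -1.7, 42, 0, 255, 2.5, -1.7, 42, 0]}}

```text
time: 6.35
tool_pos: [554.4, -112.5, 75.8]
tcp_rot: [3.14, 0.0, 1.529]
contact_force: [0.0, 0.1, -3.6]
grip_width: 34.1
```

```bash
python3 st.py 555.2 -112.6; python3 - <<'E'
from h import *
import pickle
c=bot.capture('side');save('side4',c['color']);T=proj(c,[555,-113,50]).astype(int);print(T)
a=c['color'][T[1]-50:T[1]+50,T[0]-65:T[0]+65];save('side4z',cv2.resize(a,(780,600),interpolation=2))
c=wristcap();save('wrist4',c['color'])
E
```

```text
6.35 [ 554.42 -112.46   75.77] [3.1403e+00 3.0000e-04 1.5288e+00] w 34.1 F [ 0.   0.1 -3.6] dq 0.017
dx,dy -0.10341942112761487 0.7885282786898374
[343 205]
```

View pics/side4z.png

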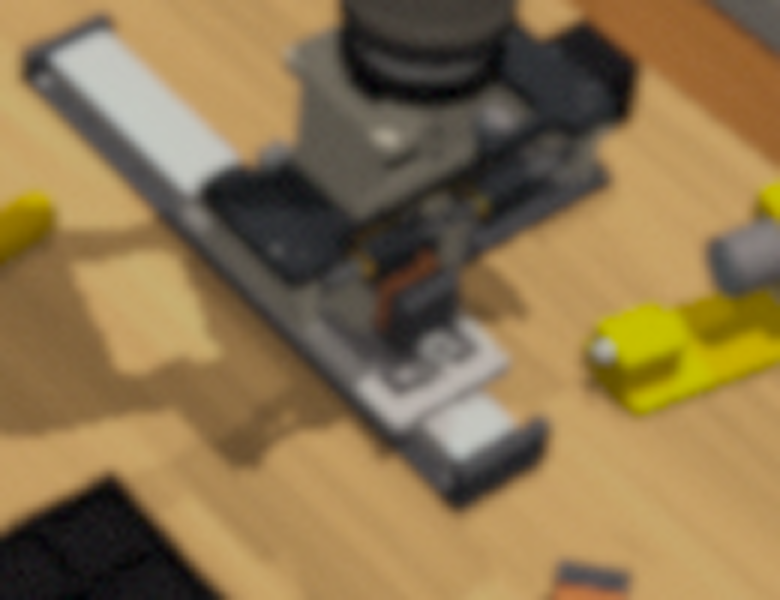

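View pics/wrist4.png

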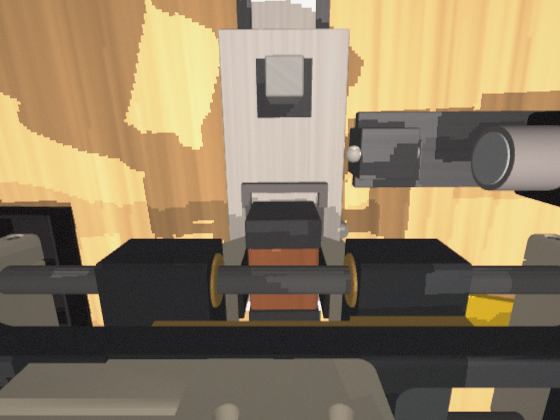

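In the side view the block is held over the nest with its tab pointing at the slot. The wrist view shows the block centred (283) on the nest wall (285). I'll lower it gently.

Request:
{"api": "play_rows", "payload": {"moves": [255, 0, 0.5, 4, 0, 255, 0, 0.5, 8, 0, 255, 0, 0.5, 11, 0, 255, 0, 0.5, 13, 0, 255, 0, 0.5, 14, 0, 255, 0, 0.5, 14, 0]}}

```text
time: 6.95
tool_pos: [554.4, -111.8, 60.8]
tcp_rot: [-3.141, -0.0, 1.53]
contact_force: [-2.1, 0.1, -1.1]
grip_width: 33.8
```

```bash
python3 st.py 555.2 -112.6
```

```text
6.95 [ 554.37 -111.82   60.77] [-3.1415e+00 -1.0000e-04  1.5296e+00] w 33.8 F [-2.1  0.1 -1.1] dq 0.007
dx,dy -0.7472062013277203 0.8567254859675482
```

Height is as expected (60.8) and the floor now carries the weight. Releasing partway.

Request:
{"api": "play_rows", "payload": {"moves": [90, 0, 0, 0, 0, 90, 0, 0, 0, 0, 90, 0, 0, 0, 0, 90, 0, 0, 0, 0, 90, 0, 0, 0, 0]}}

```text
time: 7.37
tool_pos: [554.6, -111.9, 60.9]
tcp_rot: [3.141, 0.0, 1.53]
contact_force: [0.0, -0.1, 0.3]
grip_width: 58.5
```

Request:
{"api": "play_rows", "payload": {"moves": [90, 0, 0, -20, 0, 90, 0, 0, -50, 0, 90, 0, 0, -90, 0, 90, -30, 0, -130, 0, 90, -60, 0, -135, 0, 90, -60, 0, -135, 0, 90, -60, 0, -135, 0]}}

```text
time: 7.95
tool_pos: [552.1, -173.4, 196.6]
tcp_rot: [3.14, 0.001, 1.527]
contact_force: [0.6, -0.0, -0.0]
grip_width: 59.4
```

```bash
python3 st.py; python3 - <<'E'
from h import *
import pickle
c=wristcap();save('w5z',cv2.resize(c['color'][0:240,140:460],(800,600),interpolation=2));pickle.dump(c,open('w5.pkl','wb'))
c=bot.capture('side');T=proj(c,[555,-113,50]).astype(int)
a=c['color'][T[1]-50:T[1]+50,T[0]-65:T[0]+65];save('side5z',cv2.resize(a,(780,600),interpolation=2))
E
```

```text
7.95 [ 552.05 -173.38  196.58] [3.1395e+00 7.0000e-04 1.5269e+00] w 59.4 F [ 0.6 -0.  -0. ] dq 0.051
```

View pics/w5z.png

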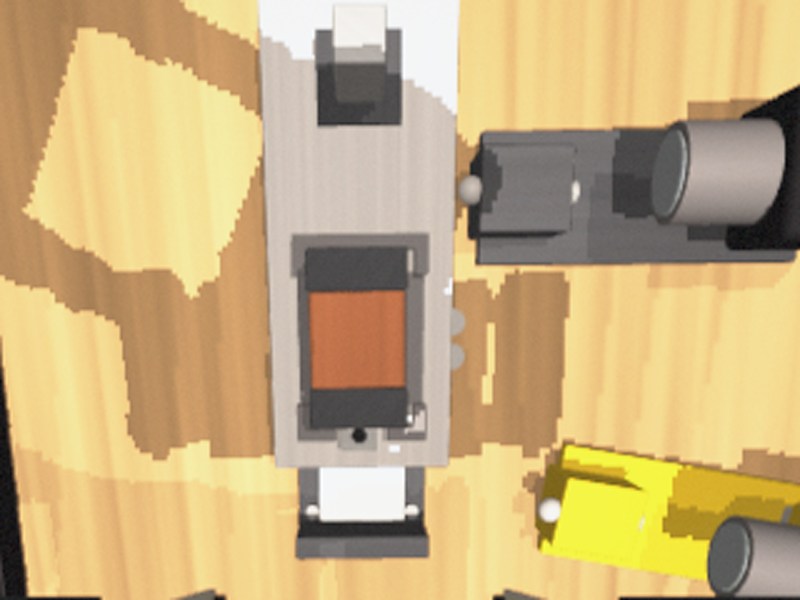

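View pics/side5z.png

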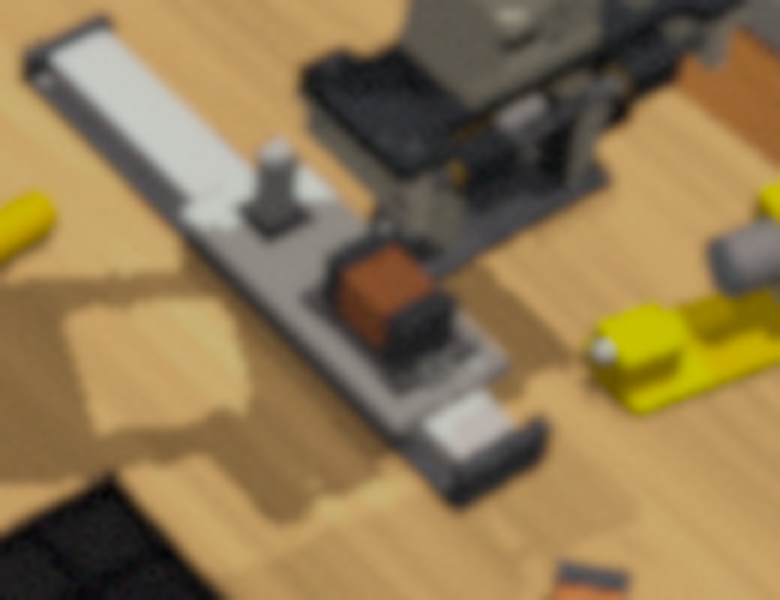

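The transformer sits in the nest with its tab (hole at zoomed (358,435)) in the slot. I'll check that it lies flat, and measure the post, ridges and ball.

```bash
python3 - <<'E'
from h import *
import pickle
c=pickle.load(open('w5.pkl','rb'))
f=lambda u,v,z:ray(c,(140+u/2.5-.3,v/2.5-.3),z)[:2]
q=np.array([f(*p,70) for p in [(305,247),(408,247),(411,427),(310,427)]]);print('block top',q.round(1).tolist(),q.mean(0).round(1),[np.linalg.norm(q[i]-q[i-1]).round(1) for i in range(4)])
p=np.array([f(*p,79) for p in [(333,5),(384,5),(386,52),(334,52)]]);print('post top',p.round(1).tolist(),p.mean(0))
p=np.array([f(*p,37) for p in [(316,125),(402,125)]]);print('foot near',p.round(1).tolist())
for z in(34,):print('ridges',z,f(456,322,z),f(456,356,z))
for z in(15,22,28):print('ball',z,f(470,190,z))
P=[f(276,466,34),f(449,466,34)];print('plate end',np.round(P,1).tolist())
E
```

```text
block top [[537.8, -81.7], [571.5, -83.2], [571.0, -142.3], [535.9, -140.8]] [ 554.1 -112. ] [np.float64(59.1), np.float64(33.7), np.float64(59.1), np.float64(35.1)]
post top [[550.8, -16.0], [565.7, -16.7], [565.9, -28.9], [550.4, -28.2]] [558.19544835 -22.45261464]
foot near [[542.2, -38.3], [572.7, -39.7]]
ridges 34 [ 591.49300128 -108.20236671] [ 591.35826375 -120.9146195 ]
ball 15 [599.84887477 -58.99288315]
ball 22 [598.83747758 -59.98473383]
ball 28 [597.9705657  -60.83489155]
plate end [[518.8, -160.9], [588.1, -164.0]]
```

The block top measures 59 x 34.4 mm on the z = 70 plane, so it lies flat, centred at (554.1, -112.0). The post is at about (558.5, -23), which agrees with nest + 90 mm. Estimated travel to the notch is about 54–55 mm. Going to the post now.

Request:
{"api": "play_rows", "payload": {"moves": [90, 40, 0, 0, 0, 90, 80, 0, 0, 0, 90, 118, 0, 10, 0, 90, 140, 0, 35, 0, 90, 150, 0, 65, 0, 90, 150, 0, 76, 0, 90, 150, 0, 76, 0, 90, 150, 0, 76, 0]}}

```text
time: 8.72
tool_pos: [557.4, -20.9, 118.7]
tcp_rot: [-3.139, -0.001, 1.531]
contact_force: [-0.1, 1.1, 0.0]
grip_width: 59.4
```

```bash
python3 st.py 558.5 -23;python3 - <<'E'
from h import *
c=wristcap();save('w6',c['color'])
E
```

```text
8.7167 [557.37 -20.88 118.68] [-3.1388e+00 -5.0000e-04  1.5310e+00] w 59.4 F [-0.1  1.1  0. ] dq 0.038
dx,dy -2.0773062348177653 1.2091096727212909
```

View pics/w6.png

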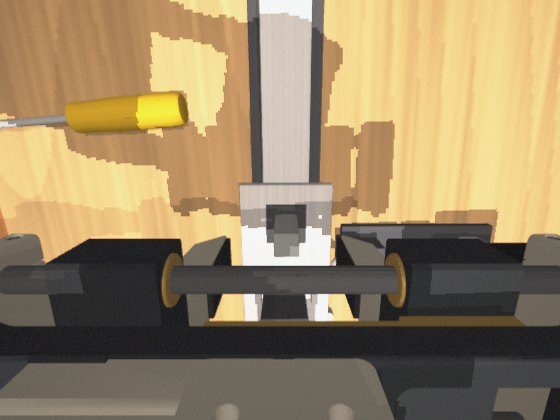

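The post is between the open fingers at about (287,235) and clear of both. Descending and gripping.

Request:
{"api": "play_rows", "payload": {"moves": [90, -2, 1, 15, 0, 90, -2, 1, 35, 0, 90, -2, 1, 50, 0, 90, -2, 1, 56, 0, 90, -2, 1, 56, 0, 90, -2, 1, 56, 0]}}

```text
time: 9.27
tool_pos: [559.7, -24.3, 64.7]
tcp_rot: [3.14, 0.0, 1.529]
contact_force: [-0.9, -0.5, -1.0]
grip_width: 59.5
```

```bash
python3 st.py 558.5 -23
```

```text
9.2667 [559.67 -24.3   64.69] [3.1402e+00 1.0000e-04 1.5291e+00] w 59.5 F [-0.9 -0.5 -1. ] dq 0.014
dx,dy 1.248866570205865 -1.2233756404121
```

Request:
{"api": "play_rows", "payload": {"moves": [255, 0, 0, 0, 0, 255, 0, 0, 0, 0, 255, 0, 0, 0, 0, 255, 0, 0, 0, 0, 255, 0, 0, 0, 0, 255, 0, 0, 0, 0, 255, 0, 0, 0, 0, 255, 0, 0, 0, 0]}}

```text
time: 9.93
tool_pos: [558.9, -23.9, 63.8]
tcp_rot: [-3.141, -0.0, 1.53]
contact_force: [-0.9, -0.7, 2.0]
grip_width: 15.7
```

```bash
python3 st.py 558.5 -23
```

```text
9.9333 [558.88 -23.93  63.76] [-3.1413e+00 -1.0000e-04  1.5298e+00] w 15.7 F [-0.9 -0.7  2. ] dq 0.001
dx,dy 0.9133064151263992 -0.4128008171574168
```

Post gripped (15.7 mm). I'll slide in stages along tool x, reading the force. First stage: 34 mm.

Request:
{"api": "play_rows", "payload": {"moves": [255, 4, 0, 0, 0, 255, 10, 0, 0, 0, 255, 17, 0, 0, 0, 255, 24, 0, 0, 0, 255, 30, 0, 0, 0, 255, 34, 0, 0, 0, 255, 34, 0, 0, 0, 255, 34, 0, 0, 0]}}

```text
time: 10.6
tool_pos: [560.1, 9.4, 63.7]
tcp_rot: [-3.141, 0.001, 1.53]
contact_force: [-2.2, -4.7, 1.8]
grip_width: 15.5
```

```bash
python3 st.py
```

```text
10.6 [560.08   9.43  63.73] [-3.1408e+00  1.2000e-03  1.5302e+00] w 15.5 F [-2.2 -4.7  1.8] dq 0.006
```

Request:
{"api": "play_rows", "payload": {"moves": [255, 1, 0, 0, 0, 255, 2, 0, 0, 0, 255, 2, 0, 0, 0]}}

```text
time: 10.85
tool_pos: [560.1, 11.1, 63.7]
tcp_rot: [-3.141, 0.001, 1.53]
contact_force: [-3.0, -5.3, 1.7]
grip_width: 15.9
```

Request:
{"api": "play_rows", "payload": {"moves": [255, 1, 0, 0, 0, 255, 2, 0, 0, 0, 255, 2, 0, 0, 0]}}

```text
time: 11.1
tool_pos: [560.2, 13.1, 63.7]
tcp_rot: [-3.141, 0.001, 1.53]
contact_force: [-2.0, -5.2, 2.1]
grip_width: 15.5
```

Request:
{"api": "play_rows", "payload": {"moves": [255, 1, 0, 0, 0, 255, 2, 0, 0, 0, 255, 2, 0, 0, 0]}}

```text
time: 11.35
tool_pos: [560.3, 15.1, 63.7]
tcp_rot: [-3.141, 0.001, 1.53]
contact_force: [-3.0, -5.8, 2.4]
grip_width: 15.7
```

Request:
{"api": "play_rows", "payload": {"moves": [255, 1, 0, 0, 0, 255, 2, 0, 0, 0, 255, 2, 0, 0, 0]}}

```text
time: 11.6
tool_pos: [560.3, 16.6, 63.7]
tcp_rot: [-3.141, 0.002, 1.53]
contact_force: [-3.1, -7.9, 1.1]
grip_width: 15.8
```

Request:
{"api": "play_rows", "payload": {"moves": [255, 1, 0, 0, 0, 255, 2, 0, 0, 0, 255, 2, 0, 0, 0]}}

```text
time: 11.85
tool_pos: [560.4, 18.4, 63.7]
tcp_rot: [-3.141, 0.002, 1.53]
contact_force: [-3.0, -9.2, 1.3]
grip_width: 15.7
```

Request:
{"api": "play_rows", "payload": {"moves": [255, 1, 0, 0, 0, 255, 2, 0, 0, 0, 255, 2, 0, 0, 0]}}

```text
time: 12.1
tool_pos: [560.5, 20.6, 63.7]
tcp_rot: [-3.141, 0.002, 1.53]
contact_force: [-2.7, -8.1, 1.4]
grip_width: 15.7
```

Request:
{"api": "play_rows", "payload": {"moves": [255, 1, 0, 0, 0, 255, 2, 0, 0, 0, 255, 2, 0, 0, 0]}}

```text
time: 12.35
tool_pos: [560.6, 22.8, 63.7]
tcp_rot: [-3.141, 0.002, 1.53]
contact_force: [-2.8, -8.1, 3.1]
grip_width: 15.8
```

The force rose from y ≈ 15.5, which is ridge contact 14 mm before mid-notch. That puts mid-notch at about y ≈ 29.5, in line with vision. Continuing in finer steps.

Request:
{"api": "play_rows", "payload": {"moves": [255, 0.8, 0, 0, 0, 255, 1.5, 0, 0, 0, 255, 1.5, 0, 0, 0]}}

```text
time: 12.6
tool_pos: [560.6, 24.6, 63.7]
tcp_rot: [-3.141, 0.001, 1.53]
contact_force: [-2.6, -5.7, 2.6]
grip_width: 16.0
```

Request:
{"api": "play_rows", "payload": {"moves": [255, 0.8, 0, 0, 0, 255, 1.5, 0, 0, 0, 255, 1.5, 0, 0, 0]}}

```text
time: 12.85
tool_pos: [560.6, 26.3, 63.7]
tcp_rot: [-3.141, 0.001, 1.53]
contact_force: [-2.0, -4.0, 2.8]
grip_width: 15.9
```

Request:
{"api": "play_rows", "payload": {"moves": [255, 0.8, 0, 0, 0, 255, 1.5, 0, 0, 0, 255, 1.5, 0, 0, 0]}}

```text
time: 13.1
tool_pos: [560.7, 28.0, 63.7]
tcp_rot: [-3.141, 0.001, 1.53]
contact_force: [-3.4, -2.2, 3.2]
grip_width: 15.9
```

Request:
{"api": "play_rows", "payload": {"moves": [255, 0.5, 0, 0, 0, 255, 1, 0, 0, 0, 255, 1, 0, 0, 0]}}

```text
time: 13.35
tool_pos: [560.8, 29.4, 63.7]
tcp_rot: [-3.141, 0.0, 1.53]
contact_force: [-3.9, -2.9, 4.0]
grip_width: 15.9
```

Request:
{"api": "play_rows", "payload": {"moves": [255, 0.5, 0, 0, 0, 255, 1, 0, 0, 0, 255, 1, 0, 0, 0]}}

```text
time: 13.6
tool_pos: [560.8, 30.0, 63.7]
tcp_rot: [-3.141, 0.001, 1.53]
contact_force: [-4.6, -5.1, 3.6]
grip_width: 16.0
```

Request:
{"api": "play_rows", "payload": {"moves": [255, 0, 0, 0, 0, 255, 0, 0, 0, 0]}}

```text
time: 13.77
tool_pos: [560.8, 30.0, 63.7]
tcp_rot: [-3.141, 0.001, 1.53]
contact_force: [-4.4, -5.7, 3.9]
grip_width: 15.8
```

The force is back at the spring's level (~5.5 N) at y = 30.0, which is mid-notch. I'll confirm by camera.

```bash
python3 st.py; python3 - <<'E'
from h import *
a=[]
for n in('top','side'):
    c=bot.capture(n);T=proj(c,[580,-58,50]).astype(int);x=c['color'][T[1]-40:T[1]+40,T[0]-55:T[0]+55];a.append(cv2.resize(x,(400,291),interpolation=2))
c=wristcap();a.append(cv2.resize(c['color'],(400,300)));print(c['color'].shape)
save('f',np.vstack([np.hstack(a[:2]),np.hstack([a[2],np.zeros((300,400,3),np.uint8)])]))
print([bot.get_obs()['contact_force'].round(1) for _ in range(2)])
E
```

```text
13.7667 [560.83  30.02  63.72] [-3.1406e+00  7.0000e-04  1.5298e+00] w 15.8 F [-4.4 -5.7  3.9] dq 0.001
(420, 560, 3)
[array([-3.7, -4.9,  3.4]), array([-3.7, -4.9,  3.4])]
```

View pics/f.png

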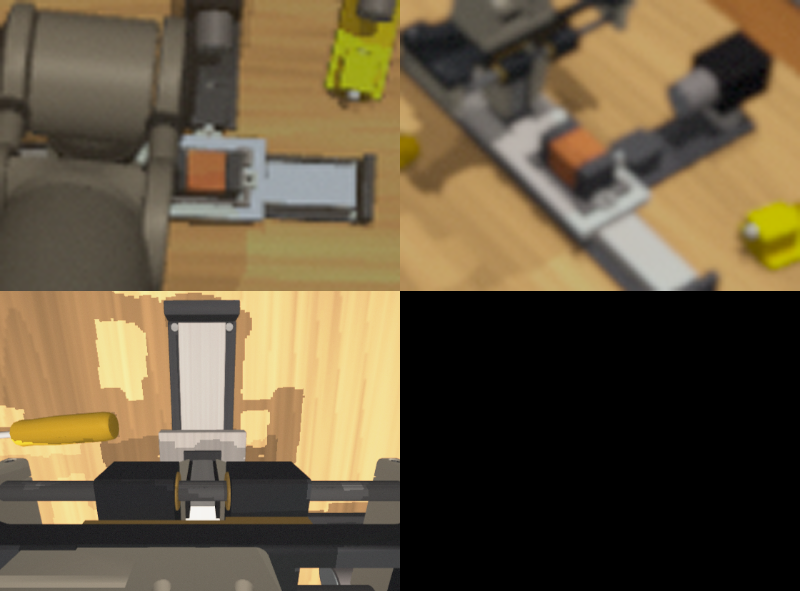

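The top crop shows the ball at (208,130), level with the coil's centre at (208,170). The transformer is still in the nest and the post is still gripped. Handing in.

```bash
python3 -c "
from plant import bot
print(bot.close_job())"
```

```text
the job is handed in; nothing more can be done
None
```

The tabbed transformer is lying flat in the nest with its tab in the slot. I then gripped the carriage by its post, slid it about 54 mm into the notch, and handed the job in at about 14 s with it still held there.

- **Transformer:** it was the left of the two. After release its top measured about 59 x 34 mm at z = 70, which fits lying flat, and the tab was visible in the slot.
- **Notch:** the push was about 5.5 N before the ridge and rose to about 9 N on it. It dropped to about 2 N past the crest and was back at 5–5.7 N at TCP y = 30.0, where I stopped. The camera measurement had predicted 54–55 mm of travel, and the last top view shows the ball level with the nest's middle.
- **Disagreements:** ridge contact put mid-notch at y ≈ 29.7 and the crest put it at about 30.5, so I settled between them. A side force of about 4 N remained at the end, probably the ball pushing sideways or a slight misalignment.
- **Not checked:** the ridges themselves were not seen clearly in the last view. The final crops covered only the slide area, so I did not look at every bystander again.

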